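# Transfer the polishing bars to the bench rack in reverse order

### The arm

A 7-joint arm with a two-finger parallel gripper is mounted at the origin on the work surface; the furniture and walls round the work are solid. World frame = base frame: x ahead of the robot, y to its left, z up, the work surface at z = 0. Lengths are in m, angles in rad, forces in N, time in s.
With the tool pointing down it reaches from about 0.425 to 1.025 m from the base axis. Payload 9.4 kg.
Tool frame: the origin (TCP) lies midway between the tips of the shut fingers; the grasp point (between the pads) lies 19 mm behind it; z points along the fingers, y is the line along which they close (so a half turn about z gives the same grasp; the last joint's range is limited). The gripper opens to 93 mm and grips with 3 to 60 N. Pads are 15 mm wide; open, the fingers measure 128 mm over their backs; the gripper's body (75 mm by 188 mm) begins 65 mm behind the grasp point.
Start: joints at [-1.272, 0.599, -0.003, 1.599, 0.002, 0.943, -0.08], TCP at [0.266, 0.674, 0.219] pointing down, gripper open.
Joint ranges: [-2.57, 2.57], [-0.35, 1.97], [-1.29, 1.29], [0.11, 2.56], [-1.05, 4.19], [0.11, 1.86], [-2.63, 2.63]. Speed limits (rad/s): [2.22, 2.22, 3.01, 3.01, 3.14, 3.14, 3.14].

### API

Orientations are given as a unit quaternion [x, y, z, w].
In Python, from workcell import manip, imaging, spotter gives the robot as it stands.
- The arm moves only by the shell command python3 -m creep 'ROWS'. ROWS is text: rows parted by semicolons, each of 5 numbers parted by spaces: the shift along the world's x, y, z in mm, then the turn about the world's z in rad, then the finger opening in mm, from 0 to 93. A call has 1 to 5 rows; each row shifts and turns the commanded pose from where the row before left it; what a row does not reach is not made up. A row lasts 1/8 s, in which the tool goes at most 62.5 mm and 10.7 degrees, less where a joint would pass 70% of its speed; a pose out of reach is approached as far as the arm can. A call with a gripper value outside its range is refused whole. The fingers move at their own pace and stop on an object; the grip force is fixed at half the most. Time passes only in rows, so rows that do not move let the fingers close. It gives the time, the measured TCP pose, the force, the opening and the grip force at its end, in the units of the state.
- manip.state(): the state, without advancing time (a new reading comes with each control period).
- imaging.grab_frame(name): name is "side" or "top"; returns a dict with "pixels" (480x640x3 uint8, red, green, blue), "mtx" (3x3 intrinsics, pixels), "position" and "rotation" of the camera in the world. Camera axes: x right, y down, z forward; pixel columns grow to the right and rows downward; lengths in m; the calibration is good to about 2 mm. A picture is of the moment at which its call begins. There is no depth.
- manip.job_done(): hands the job in; it is judged then, once.
Trained networks look in the newest picture that a camera, given by its name, has taken for a name from the list of things; names that differ only in an ending like _2 or _b are one class to them, and where a whole thing is asked for, a point or a joint stands for the part that bears it (a point fixed in the world has none). Each returns a list of dicts, best first, with "p" (0 to 1); they miss things now and then, are a little off and sometimes report something else, mostly with a low value. They report only what shows in the picture. A call takes as long as a camera call.
- spotter.look_for(camera, name): "centre" ([x, y, z] in m, in world coordinates, good to about 4 mm: the middle of the surface that is visible of it).
- spotter.masks_of(camera, name): "mask" (480x640 bool, what is visible of it).
The state is a dict: "clock": time; "joint_positions": joint angles; "joint_vel": joint speeds; "joint_efforts": joint torques, N m; "eef_pos": TCP position; "eef_rot": TCP orientation; "wrist_force": force on the tool from outside, world axes, zero at the start; "wrist_torque": the same for the moment, N m; "finger_gap": finger opening in m; "finger_force": force on a finger pad.
Only numpy, scipy, OpenCV 4.12 (cv2) and the standard library are available. Lean on these libraries where they do the work, as an engineer would, in place of code of your own. Each camera call takes 0.05 s, during which the arm holds its last target. There are 200 camera calls.

### The job

Move the three bars of polishing compound from the row of coloured trays into the wooden rack, one bar to a bay and in reverse order: seen from the robot, the bar from the leftmost tray goes into the rightmost bay, the middle one into the middle bay, and the one from the rightmost tray into the leftmost bay. Each bar must lie flat on the floor of its bay on its broad underside, along the bay's length (either end forward) and not on top of a rib; do not knock over or push away the bell and the tin.

Things in the scene. Friction and masses are not known exactly. Their poses are not given: they have to be found in the camera images.
- brown_bar: loose dark brown bar of polishing compound, a plain block 44 mm wide, 87 mm long and 36 mm high, one end slightly sloped, 0.08 to 0.24 kg; origin at the centre of its underside, x across its width, y along its length, z up. It starts flat in the yellow tray, its length roughly along the tray's x axis.
- white_bar: loose off-white bar of polishing compound, a plain block 40 mm wide, 77 mm long and 34 mm high, one end slightly sloped, 0.08 to 0.24 kg; origin at the centre of its underside, x across its width, y along its length, z up. It starts flat in the blue tray, its length roughly along the tray's x axis.
- green_bar: loose dark green bar of polishing compound, a plain block 42 mm wide, 64 mm long and 30 mm high, one end slightly sloped, 0.08 to 0.24 kg; origin at the centre of its underside, x across its width, y along its length, z up. It starts flat in the red tray, its length roughly along the tray's x axis.
- yellow_tray: fixed yellow tray, 112 x 72 mm (x by y), one of three side by side in any order at 76 mm pitch on a plywood board; the brown bar starts in it. Origin: centre of its underside; x away from the robot, y left along the row, z up; yaw at most 30 deg. Floor 6 mm above the origin, 104 x 64 mm inside, lips 6 mm above the floor.
- blue_tray: fixed blue tray, 112 x 72 mm (x by y), one of three side by side in any order at 76 mm pitch on a plywood board; the white bar starts in it. Origin: centre of its underside; x away from the robot, y left along the row, z up; yaw at most 30 deg. Floor 6 mm above the origin, 104 x 64 mm inside, lips 6 mm above the floor.
- red_tray: fixed red tray, 112 x 72 mm (x by y), one of three side by side in any order at 76 mm pitch on a plywood board; the green bar starts in it. Origin: centre of its underside; x away from the robot, y left along the row, z up; yaw at most 30 deg. Floor 6 mm above the origin, 104 x 64 mm inside, lips 6 mm above the floor.
- rack: fixed brown wooden rack, 120 x 236 mm (x by y), with 3 empty bays, left or right of the pale grey pail (180 mm high); the trays are on its other side. Origin: centre of its underside; x away from the robot, y left along the bays, z up; yaw at most 30 deg. Bay floors 14 mm above the origin, centres at y = +76, 0, -76 mm; each bay 104 mm (x) by 70 mm (y) between dark ribs 7 mm above the floor.
- bell: bystander, loose: brass hand bell with a wooden grip, 69 mm across, 98 mm high; origin at the centre of its underside, z up.
- tin: bystander, loose: small round tin beyond the pail with a pale metal lid, 55 mm across, 34 mm high; origin at the centre of its underside, z up.

How it is judged:
At the end, for the whole second after the job is handed in: Each bar at rest, flat on the floor of its own bay (centre within 15 mm across and 21 mm along the bay, underside within 4 mm of the floor, level within 0.08 rad, length within 0.3 rad of the bay's), in the reverse of the order of the trays they came from (brown: yellow, white: blue, green: red) (((y of yellow_tray in the frame of blue_tray above 0 m and y of yellow_tray in the frame of red_tray above 0 m and y of brown_bar in the frame of rack between -0.091 and -0.061 m) or (y of yellow_tray in the frame of blue_tray below 0 m and y of yellow_tray in the frame of red_tray below 0 m and y of brown_bar in the frame of rack between 0.061 and 0.091 m) or (y of yellow_tray in the frame of blue_tray above 0 m and y of yellow_tray in the frame of red_tray below 0 m and y of brown_bar in the frame of rack between -0.015 and 0.015 m) or (y of yellow_tray in the frame of blue_tray below 0 m and y of yellow_tray in the frame of red_tray above 0 m and y of brown_bar in the frame of rack between -0.015 and 0.015 m)) and x of brown_bar in the frame of rack between -0.021 and 0.021 m and z of brown_bar in the frame of rack between 0.01 and 0.018 m and angle between each of brown_bar, white_bar, green_bar's own z axis and vertical below 0.08 rad and angle between the y axis of each of brown_bar, white_bar, green_bar and the x axis of rack, either way round below 0.3 rad and linear speed of each of brown_bar, white_bar, green_bar below 0.02 m/s and angular speed of each of brown_bar, white_bar, green_bar below 0.2 rad/s and ((y of blue_tray in the frame of yellow_tray above 0 m and y of blue_tray in the frame of red_tray above 0 m and y of white_bar in the frame of rack between -0.091 and -0.061 m) or (y of blue_tray in the frame of yellow_tray below 0 m and y of blue_tray in the frame of red_tray below 0 m and y of white_bar in the frame of rack between 0.061 and 0.091 m) or (y of blue_tray in the frame of yellow_tray above 0 m and y of blue_tray in the frame of red_tray below 0 m and y of white_bar in the frame of rack between -0.015 and 0.015 m) or (y of blue_tray in the frame of yellow_tray below 0 m and y of blue_tray in the frame of red_tray above 0 m and y of white_bar in the frame of rack between -0.015 and 0.015 m)) and x of white_bar in the frame of rack between -0.021 and 0.021 m and z of white_bar in the frame of rack between 0.01 and 0.018 m and ((y of red_tray in the frame of yellow_tray above 0 m and y of red_tray in the frame of blue_tray above 0 m and y of green_bar in the frame of rack between -0.091 and -0.061 m) or (y of red_tray in the frame of yellow_tray below 0 m and y of red_tray in the frame of blue_tray below 0 m and y of green_bar in the frame of rack between 0.061 and 0.091 m) or (y of red_tray in the frame of yellow_tray above 0 m and y of red_tray in the frame of blue_tray below 0 m and y of green_bar in the frame of rack between -0.015 and 0.015 m) or (y of red_tray in the frame of yellow_tray below 0 m and y of red_tray in the frame of blue_tray above 0 m and y of green_bar in the frame of rack between -0.015 and 0.015 m)) and x of green_bar in the frame of rack between -0.021 and 0.021 m and z of green_bar in the frame of rack between 0.01 and 0.018 m); the robot touches nothing.
It fails at once if the bell is tipped over or moved more than 30 mm (distance of bell from where it was at the start of the episode above 0.03 m or angle between bell's own z axis and vertical above 0.5 rad).
It fails at once if the tin is tipped over or moved more than 30 mm (distance of tin from where it was at the start of the episode above 0.03 m or angle between tin's own z axis and vertical above 0.5 rad).
It also fails if it takes over 96 s, if anything falls off the work surface, if the arm or the gripper's body presses on something with over 40 N, if the wrist force passes 120 N, or if a joint passes its speed limit or range.

## Working session

There is one attempt and no reset: what is moved stays moved. The work goes in short steps, Python scripts to look and compute and a shell command to move; the robot and the scene stay as the last step left them, time stands still between calls to the robot, and variables do not carry over. Pictures are saved under pics/ and viewed, at most 14 in all, crops included, and the job is handed in when it is done.

```bash
mkdir -p pics; python3 - <<'E'
from workcell import manip, imaging, spotter
import cv2,numpy as np
for c in ("top","side"):
    f=imaging.grab_frame(c); cv2.imwrite(f"pics/{c}0.png",f["pixels"][:,:,::-1]); print(c,np.round(f["position"],3),np.round(f["rotation"],3).tolist(),f["mtx"].tolist())
    for n in ["brown_bar","white_bar","green_bar","yellow_tray","blue_tray","red_tray","rack","bell","tin"]:
        print(n,[(np.round(d["centre"],3).tolist(),round(d["p"],2)) for d in spotter.look_for(c,n)[:2]])
s=manip.state();print(s["clock"],s["eef_pos"],s["eef_rot"],s["finger_gap"])
E
```

```text
top [ 0.216 -0.015  1.38 ] [-0.703, 0.706, -0.064, 0.063] [[600.8371250239634, 0.0, 321.3533786659552], [0.0, 600.8371250239634, 247.23129840881234], [0.0, 0.0, 1.0]]
brown_bar [([0.562, -0.373, 0.046], 0.85)]
white_bar [([0.541, -0.299, 0.051], 0.63), ([0.334, -0.203, 0.02], 0.37)]
green_bar [([0.528, -0.228, 0.038], 0.9), ([0.536, -0.059, 0.032], 0.59)]
yellow_tray [([0.546, -0.376, 0.015], 0.85), ([0.544, -0.291, 0.014], 0.4)]
blue_tray [([0.544, -0.293, 0.013], 0.97)]
red_tray [([0.516, -0.223, 0.015], 0.62)]
rack [([0.408, 0.264, 0.017], 0.56)]
bell [([0.334, -0.203, 0.022], 0.7)]
tin [([0.538, -0.058, 0.029], 0.8)]
side [ 1.000e-03 -1.318e+00  8.330e-01] [0.854, -0.145, 0.088, -0.493] [[597.8755508666932, 0.0, 319.213597408643], [0.0, 597.8755508666932, 239.4023057214351], [0.0, 0.0, 1.0]]
brown_bar [([0.558, -0.386, 0.04], 0.61)]
white_bar [([0.538, -0.318, 0.044], 0.81)]
green_bar [([0.523, -0.242, 0.034], 0.68), ([0.537, -0.076, 0.032], 0.49)]
yellow_tray [([0.538, -0.403, 0.01], 0.77)]
blue_tray [([0.492, -0.234, 0.012], 0.74), ([0.539, -0.402, 0.011], 0.72)]
red_tray [([0.493, -0.236, 0.017], 0.67), ([0.39, 0.282, 0.015], 0.48)]
rack []
bell [([0.339, -0.224, 0.026], 0.86), ([0.537, -0.398, 0.01], 0.34)]
tin [([0.534, -0.075, 0.028], 0.66)]
1.0 [0.26609075 0.67437762 0.21861897] [ 1.86805152e-01  9.82396984e-01 -1.18779561e-05  9.89181735e-06] 0.09315140164125774
```

View pics/top0.png

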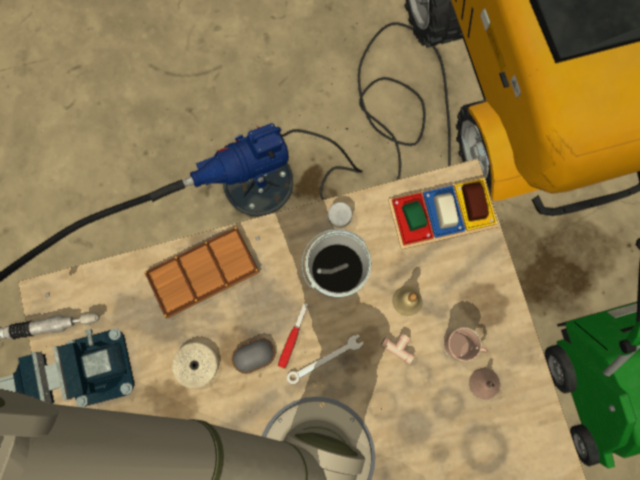

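View pics/side0.png

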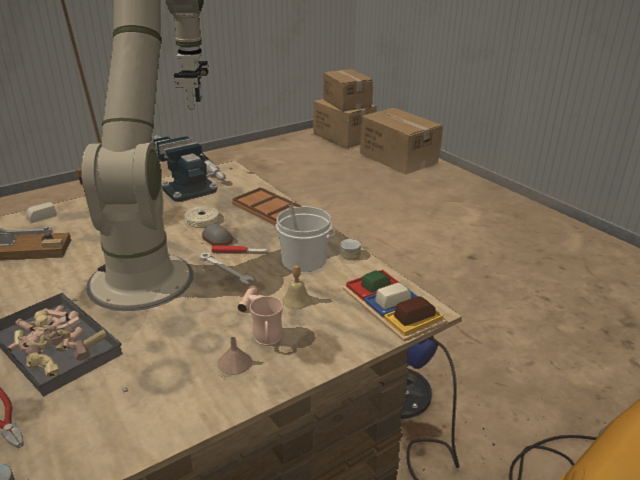

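```bash
cat > h.py <<'E'
from workcell import manip, imaging, spotter
import cv2,numpy as np
from scipy.optimize import minimize
def cams(): return {c:imaging.grab_frame(c) for c in ("top","side")}
def proj(f,P):
    q=(np.asarray(P)-f["position"])@np.asarray(f["rotation"])
    K=f["mtx"]; return q[:,:2]/q[:,2:]*[K[0][0],K[1][1]]+[K[0][2],K[1][2]]
def box(x,y,z,a,sx,sy,h):
    c,s=np.cos(a),np.sin(a)
    return np.array([[x+c*u-s*v,y+s*u+c*v,z+w] for u in(-sx/2,sx/2) for v in(-sy/2,sy/2) for w in(0,h)])
def sil(f,P,S=4):
    m=np.zeros((480*S,640*S),np.uint8)
    p=(proj(f,P)+.5)*S-.5
    cv2.fillConvexPoly(m,np.round(cv2.convexHull(p.astype(np.float32))*16).astype(np.int32),1,shift=4)
    return m
def fit(fm,dims,x0,z=None,a0=0):
    """fm: list of (frame,mask)"""
    big=[(f,cv2.resize(m.astype(np.uint8),None,fx=4,fy=4,interpolation=cv2.INTER_NEAREST)) for f,m in fm]
    def cost(p):
        zz=p[3]/10 if z is None else z
        t=0
        for f,m in big:
            s=sil(f,box(p[0]/10,p[1]/10,zz,p[2],*dims)); t-=(s&m).sum()/(s|m).sum()
        return t/len(big)
    best=None
    for a in (a0-.2,a0,a0+.2):
        p0=[x0[0]*10,x0[1]*10,a]+([0.1] if z is None else [])
        n=len(p0); sx=np.vstack([p0]+[np.array(p0)+np.eye(n)[i]*[.1,.1,.15,.05][i] for i in range(n)])
        r=minimize(cost,p0,method="Nelder-Mead",options=dict(initial_simplex=sx,xatol=1e-3,fatol=1e-4))
        if best is None or r.fun<best.fun: best=r
    p=best.x
    return [p[0]/10,p[1]/10,p[2]]+([p[3]/10] if z is None else []),-best.fun
def mask(c,n,near=None):
    l=spotter.masks_of(c,n)
    if not l: return None
    m=l[0]["mask"]; return m
def hullm(m):
    m=m.astype(np.uint8); o=np.zeros_like(m)
    cv2.fillConvexPoly(o,cv2.convexHull(cv2.findNonZero(m)),1); return o
E
python3 - <<'E'
from h import *
F=cams()
D=dict(brown_bar=((.087,.044,.036),(.562,-.373)),white_bar=((.077,.040,.034),(.541,-.299)),green_bar=((.064,.042,.030),(.528,-.228)))
for n,(d,x) in D.items():
    M={c:mask(c,n) for c in F}
    for sel in (("top","side"),("top",),("side",)):
        fm=[(F[c],M[c]) for c in sel if M[c] is not None]
        print(n,sel,np.round(fit(fm,d,x,None if len(sel)>1 else .009,-.2 if 0 else 0.2),4) if 0 else fit(fm,d,x,None if len(sel)>1 else .009,.15))
m=mask("top","rack"); print(fit([(F["top"],hullm(m))],(.12,.236,.021),(.408,.264),0,.25), m.sum(),hullm(m).sum())
for n,x in (("yellow_tray",(.546,-.376)),("blue_tray",(.544,-.293)),("red_tray",(.516,-.223))):
    m=mask("top",n); print(n,fit([(F["top"],hullm(m))],(.112,.072,.012),x,.003,.15))
for n,d in(("bell",.069),("tin",.055)): print(n,[np.round(q["centre"],3) for q in spotter.look_for("top",n)[:1]])
E
```

```text
Traceback (most recent call last):
  File "h.py", line 29, in fit
    r=minimize(cost,p0,method="Nelder-Mead",options=dict(initial_simplex=sx,xatol=1e-3,fatol=1e-4))
  File "h.py", line 23, in cost
    s=sil(f,box(p[0]/10,p[1]/10,zz,p[2],*dims)); t-=(s&m).sum()/(s|m).sum()
  File "h.py", line 13, in sil
    p=(proj(f,P)+.5)*S-.5
       ~~~~^^^^^
  File "h.py", line 6, in proj
    q=(np.asarray(P)-f["position"])@np.asarray(f["rotation"])
      ~~~~~~~~~~~~~~~~~~~~~~~~~~~~~^~~~~~~~~~~~~~~~~~~~~~~~~~
ValueError: matmul: Input operand 1 has a mismatch in its core dimension 0, with gufunc signature (n?,k),(k,m?)->(n?,m?) (size 4 is different from 3)
```

```bash
sed -i 's/@np.asarray(f\["rotation"\])/@R.from_quat(f["rotation"]).as_matrix()/; 2a from scipy.spatial.transform import Rotation as R' h.py
cat > m.py <<'E'
from h import *
F=cams()
r4=lambda t:(np.round(t[0],4).tolist(),round(t[1],3))
D=dict(brown_bar=((.087,.044,.036),(.562,-.373)),white_bar=((.077,.040,.034),(.541,-.299)),green_bar=((.064,.042,.030),(.528,-.228)))
for n,(d,x) in D.items():
    M={c:mask(c,n) for c in F}
    for sel in (("top","side"),("top",),("side",)):
        fm=[(F[c],M[c]) for c in sel if M[c] is not None]
        if fm: print(n,sel,r4(fit(fm,d,x,None if len(sel)>1 else .009,.15)))
m=mask("top","rack"); print("rack",r4(fit([(F["top"],hullm(m))],(.12,.236,.021),(.408,.264),0,.25)), m.sum(),hullm(m).sum())
for n,x in (("yellow_tray",(.546,-.376)),("blue_tray",(.544,-.293)),("red_tray",(.516,-.223))):
    m=mask("top",n); print(n,r4(fit([(F["top"],hullm(m))],(.112,.072,.012),x,.003,.15)))
# rack by colour outline: pixel corners for a check
print(proj(F["top"],[[.538,-.058,.03],[.408,.264,.017]]))
E
python3 m.py
```

```text
brown_bar ('top', 'side') ([0.5666, -0.3727, 0.1907, 0.0118], np.float64(0.835))
brown_bar ('top',) ([0.5669, -0.3735, 0.1516], np.float64(0.893))
brown_bar ('side',) ([0.5729, -0.367, 0.2816], np.float64(0.8))
white_bar ('top', 'side') ([0.5441, -0.3044, 0.1756, 0.0131], np.float64(0.838))
white_bar ('top',) ([0.5454, -0.306, 0.1428], np.float64(0.876))
white_bar ('side',) ([0.5501, -0.2976, 0.3487], np.float64(0.839))
green_bar ('top', 'side') ([0.5319, -0.2331, 0.2669, 0.0122], np.float64(0.788))
green_bar ('top',) ([0.5322, -0.2337, 0.27], np.float64(0.848))
green_bar ('side',) ([0.5393, -0.2252, 0.447], np.float64(0.761))
rack ([0.406, 0.2576, 0.4663], np.float64(0.969)) 5537 5784
yellow_tray ([0.5646, -0.3785, 0.2264], np.float64(0.962))
blue_tray ([0.5468, -0.3043, 0.2155], np.float64(0.955))
red_tray ([0.5293, -0.23, 0.2226], np.float64(0.955))
[[338.86532308 213.49905358]
 [198.57710877 270.83003258]]
```

```bash
python3 - <<'E'
from h import *
F=cams(); f=F["top"]
def draw(im,f,b,col,S,o):
    h=(cv2.convexHull(((proj(f,b)-o+.5)*S-.5).astype(np.float32))).astype(np.int32); cv2.polylines(im,[h],True,col,1)
def crop(c,x0,y0,w,h,S):
    return cv2.resize(F[c]["pixels"][y0:y0+h,x0:x0+w,::-1],None,fx=S,fy=S,interpolation=cv2.INTER_CUBIC)
bars=[box(.5666,-.3735,.009,.17,.087,.044,.036),box(.545,-.306,.009,.16,.077,.04,.034),box(.532,-.2335,.009,.27,.064,.042,.03)]
a=crop("top",385,165,120,90,6); [draw(a,f,b,(255,0,255),6,[385,165]) for b in bars]
b=crop("top",140,220,130,100,6); draw(b,f,box(.406,.2576,0,.4663,.12,.236,.021),(255,0,255),6,[140,220])
c=crop("side",335,255,130,90,6); [draw(c,F["side"],q,(255,0,255),6,[335,255]) for q in bars]
for i,(n,q) in enumerate((("a",a),("b",b),("c",c))): cv2.imwrite(f"pics/ov_{n}.png",q)
E
```

```text
(no output)
```

View pics/ov_a.png

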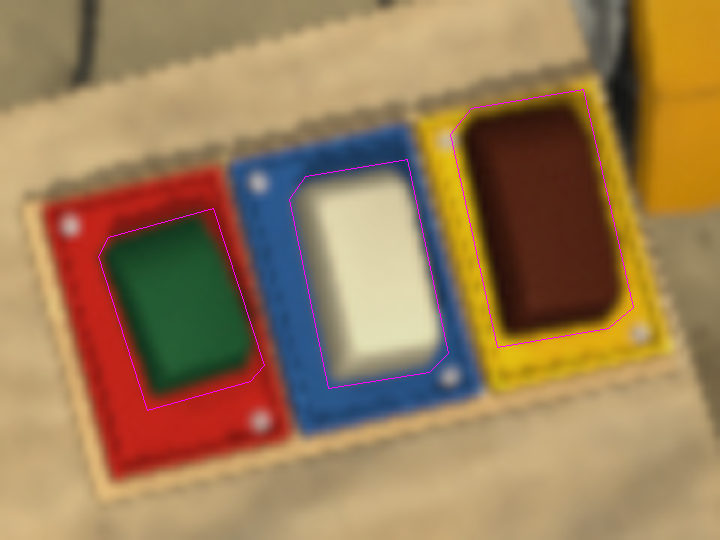

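View pics/ov_b.png

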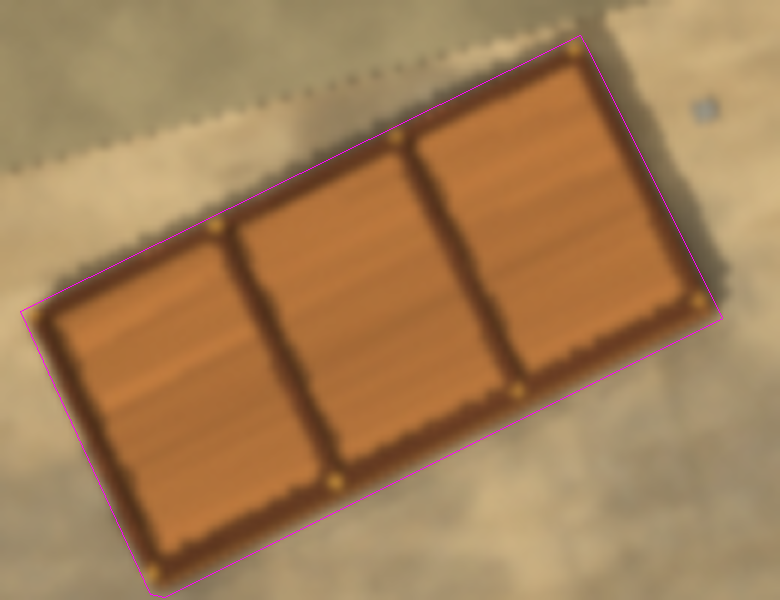

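View pics/ov_c.png

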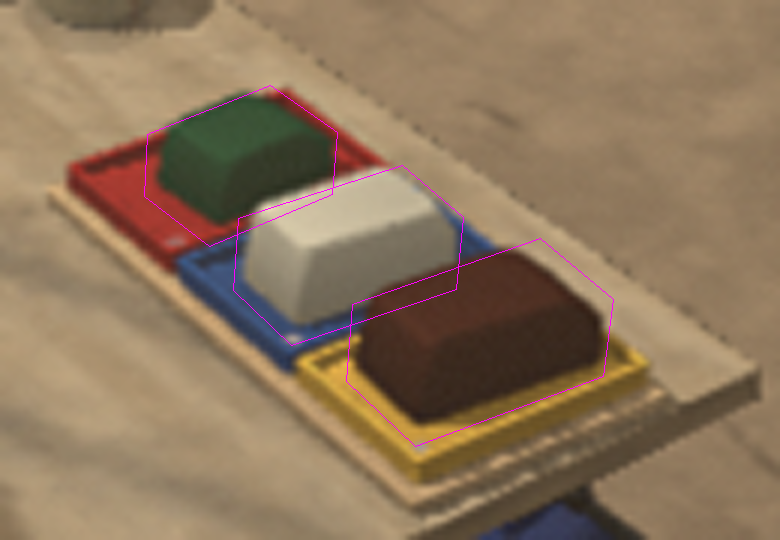

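```bash
python3 - <<'E'
from h import *
f=imaging.grab_frame("top")
def back(u,v,z):
    K=f["mtx"]; d=R.from_quat(f["rotation"]).as_matrix()@np.array([(u-K[0][2])/K[0][0],(v-K[1][2])/K[1][1],1]); p=np.array(f["position"]); return p+d*(z-p[2])/d[2]
print("pail",back(337,263,.18),back(305,263,.18),back(369,263,.18))
B=[back(140+(u+.5)/6-.5,220+(v+.5)/6-.5,.021) for u,v in((43,315),(575,47),(700,300),(152,573))]
B=np.array(B);print(B.round(4),B.mean(0))
e=(B[0]+B[3]-B[1]-B[2]);print(np.hypot(*e[:2])/2, np.arctan2(-e[0],e[1])); e=B[0]+B[1]-B[2]-B[3]; print(np.hypot(*e[:2])/2,np.arctan2(e[1],e[0]))
E
```

```text
pail [ 0.39955156 -0.04838223  0.18      ] [0.39987175 0.01624866 0.18      ] [ 0.39923134 -0.113019    0.18      ]
[[0.4051 0.3813 0.021 ]
 [0.5083 0.1812 0.021 ]
 [0.4097 0.1316 0.021 ]
 [0.3072 0.3358 0.021 ]] [0.40758223 0.25748442 0.021     ]
0.22675685952740507 0.4704205007854779
0.10913994186323493 0.4502265021269083
```

```bash
python3 -m creep '20 -50 12 -0.14 93; 20 -50 12 -0.14 93; 20 -50 12 -0.14 93; 20 -50 12 -0.14 93; 20 -50 12 -0.14 93'; python3 -m creep '22 -54 0 -0.14 93; 22 -54 0 -0.14 93; 22 -54 0 -0.14 93; 22 -54 0 -0.14 93; 22 -54 0 -0.14 90'
```

```text
clock: 2.58
eef_pos: [0.3666, 0.4228, 0.2792]
eef_rot: [0.514, 0.858, 0.0, -0.0]
wrist_force: [1.3, -0.0, 0.3]
finger_gap: 0.0933
finger_force: 0.0
clock: 3.2
eef_pos: [0.4767, 0.1528, 0.279]
eef_rot: [0.777, 0.629, 0.001, 0.0]
wrist_force: [0.3, 0.4, -0.7]
finger_gap: 0.0904
finger_force: 0.0
```

```bash
python3 -m creep '8 -55 0 -0.16 62; 8 -55 0 -0.16 62; 8 -55 0 -0.16 62; 8 -55 0 -0.16 62; 8 -55 0 -0.16 62'; python3 -m creep '8 -55 -40 -0.16 62; 7 -56 -50 -0.15 62; 0 0 -50 0 62; 0 0 -40 0 62;0 0 0 0 62'
```

```text
clock: 3.82
eef_pos: [0.5163, -0.1222, 0.279]
eef_rot: [0.961, 0.277, 0.0, -0.0]
wrist_force: [0.9, -0.2, -0.5]
finger_gap: 0.0622
finger_force: 0.0
clock: 4.45
eef_pos: [0.5277, -0.2168, 0.1086]
eef_rot: [0.992, 0.127, -0.002, -0.001]
wrist_force: [0.2, -0.4, 0.0]
finger_gap: 0.0616
finger_force: 0.0
```

```bash
python3 -m creep '4 -17 -40 0 62; 0 0 0 0 62'; python3 - <<'E'
from h import *
f=imaging.grab_frame("side"); cv2.imwrite("pics/g1.png",cv2.resize(f["pixels"][190:360,320:480,::-1],None,fx=4,fy=3.5,interpolation=cv2.INTER_CUBIC)); print(manip.state()["eef_pos"])
E
```

```text
clock: 4.7
eef_pos: [0.5331, -0.235, 0.0708]
eef_rot: [0.992, 0.127, -0.0, -0.0]
wrist_force: [-0.0, 0.5, 0.6]
finger_gap: 0.0619
finger_force: 0.0
[ 0.53334329 -0.23457914  0.07181535]
```

View pics/g1.png

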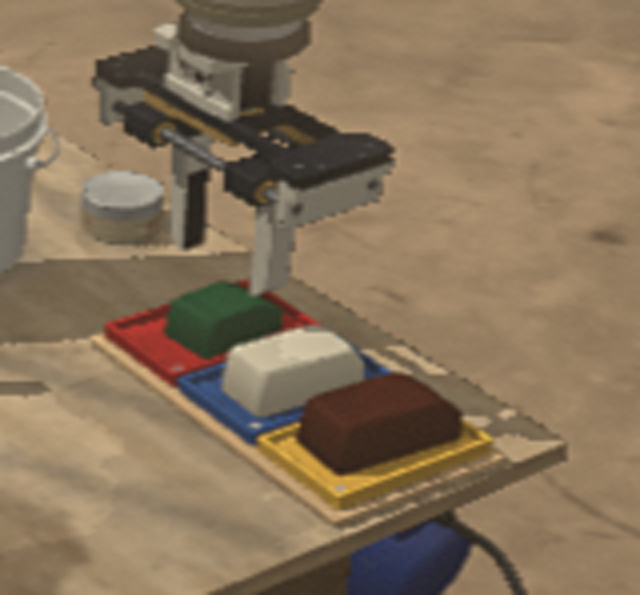

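```bash
python3 -m creep '0 0 -30 0 62; 0 0 -17 0 62; 0 0 0 0 30; 0 0 0 0 30; 0 0 0 0 30'; python3 -m creep '0 0 0 0 30; 0 0 0 0 30'
```

```text
clock: 5.38
eef_pos: [0.5336, -0.2343, 0.0246]
eef_rot: [0.992, 0.128, 0.001, 0.0]
wrist_force: [-0.7, 0.1, 4.7]
finger_gap: 0.0403
finger_force: 29.7
clock: 5.62
eef_pos: [0.5337, -0.2342, 0.0246]
eef_rot: [0.992, 0.128, 0.001, 0.0]
wrist_force: [-0.9, 0.4, 6.7]
finger_gap: 0.0401
finger_force: 29.8
```

```bash
python3 -m creep '0 0 25 0 30; 0 0 60 0 30; 0 0 60 0 30; 0 0 60 0 30; 0 30 45 0.02 30'; python3 -m creep '-5 55 0 0.03 30; -10 55 0 0.03 30; -14 55 0 0.03 30; -14 55 0 0.03 30; -14 55 0 0.03 30';python3 -m creep '-14 55 0 0.03 30; -14 48 0 0.01 30; -8 16 -30 0 30; 0 0 -50 0 30; 0 0 -50 0 30'; python3 -m creep '0 0 0 0 30'
```

```text
clock: 6.25
eef_pos: [0.5329, -0.2062, 0.2767]
eef_rot: [0.991, 0.136, 0.001, 0.001]
wrist_force: [0.6, 0.4, -0.6]
finger_gap: 0.0401
finger_force: 29.6
clock: 6.88
eef_pos: [0.4753, 0.0723, 0.274]
eef_rot: [0.977, 0.212, 0.0, -0.0]
wrist_force: [0.5, -0.1, -1.0]
finger_gap: 0.0406
finger_force: 29.6
clock: 7.5
eef_pos: [0.4401, 0.1905, 0.1428]
eef_rot: [0.973, 0.232, 0.001, -0.0]
wrist_force: [1.0, 1.2, -0.9]
finger_gap: 0.0398
finger_force: 29.6
clock: 7.62
eef_pos: [0.4385, 0.1887, 0.1419]
eef_rot: [0.973, 0.23, -0.003, 0.001]
wrist_force: [-0.3, -1.1, -0.1]
finger_gap: 0.0398
finger_force: 29.6
```

```bash
python3 -m creep '2 1 -55 0 30; 0 0 -45 0 30; 0 0 -8 0 30; 0 0 0 0 30'; python3 -m creep '0 0 -3 0 30;0 0 0 0 30';python3 -m creep '0 0 -3 0 30;0 0 0 0 30'
```

```text
clock: 8.12
eef_pos: [0.4432, 0.1909, 0.0371]
eef_rot: [0.973, 0.23, 0.001, -0.0]
wrist_force: [-0.2, 0.0, -0.8]
finger_gap: 0.0402
finger_force: 29.6
clock: 8.38
eef_pos: [0.4427, 0.1913, 0.0338]
eef_rot: [0.973, 0.231, 0.001, -0.0]
wrist_force: [-0.0, 0.3, -0.9]
finger_gap: 0.0398
finger_force: 29.6
clock: 8.62
eef_pos: [0.4422, 0.1909, 0.0297]
eef_rot: [0.973, 0.231, -0.0, -0.0]
wrist_force: [0.2, 0.5, -0.9]
finger_gap: 0.0403
finger_force: 29.6
```

Descend in 2 mm steps until contact.

```bash
for i in 1; do python3 -m creep '0 0 -2 0 30;0 0 0 0 30'; done; python3 -m creep '0 0 -2 0 30;0 0 0 0 30'
```

```text
clock: 8.88
eef_pos: [0.4421, 0.1907, 0.0275]
eef_rot: [0.973, 0.231, -0.0, 0.0]
wrist_force: [0.6, -0.0, -1.0]
finger_gap: 0.0405
finger_force: 29.6
clock: 9.12
eef_pos: [0.4421, 0.1907, 0.0255]
eef_rot: [0.973, 0.231, -0.0, 0.0]
wrist_force: [-0.7, -0.4, -1.3]
finger_gap: 0.04
finger_force: 29.6
```

```bash
python3 -m creep '0 0 -1.5 0 30;0 0 0 0 30'; python3 -m creep '0 0 -1 0 30;0 0 0 0 30'
```

```text
clock: 9.38
eef_pos: [0.4422, 0.1907, 0.0246]
eef_rot: [0.973, 0.231, 0.0, -0.0]
wrist_force: [-1.7, -1.2, 6.9]
finger_gap: 0.0402
finger_force: 29.9
clock: 9.62
eef_pos: [0.4422, 0.1908, 0.0244]
eef_rot: [0.973, 0.231, 0.001, -0.001]
wrist_force: [-3.1, -1.1, 24.0]
finger_gap: 0.0401
finger_force: 30.4
```

```bash
python3 -m creep '0 0 1 0 54;0 0 0 0 54; 0 0 10 0 54; 0 0 60 0 58; 0 0 60 0 58'; python3 -m creep '0 0 60 0 58; 0 0 50 0 58;14 -55 0 -0.03 58; 14 -55 0 -0.03 58; 14 -55 0 -0.03 58'; python3 -m creep '14 -55 0 -0.03 58; 14 -55 0 -0.03 58;14 -55 0 -0.03 58; 12 -55 0 -0.03 58; 8 -55 0 -0.03 58'; python3 -m creep '0 -56 -20 -0.04 58; 0 0 -55 0 58; 0 0 -55 0 58; 0 0 -55 0 58; 0 0 0 0 58'
python3 - <<'E'
from h import *
F=cams()
for c in F:
  l=spotter.masks_of(c,"green_bar")
  if l: print(c,fit([(F[c],l[0]["mask"])],(.064,.042,.03),(.441,.19),.014,.465),l[0]["p"])
s=F["side"]["pixels"]; cv2.imwrite("pics/w1.png",cv2.resize(s[160:360,220:480,::-1],None,fx=3,fy=3,interpolation=cv2.INTER_CUBIC))
E
```

```text
clock: 10.25
eef_pos: [0.4416, 0.1902, 0.1557]
eef_rot: [0.973, 0.23, -0.001, 0.001]
wrist_force: [1.5, 2.3, 0.0]
finger_gap: 0.0576
finger_force: 0.0
clock: 10.88
eef_pos: [0.4841, 0.0246, 0.2648]
eef_rot: [0.982, 0.187, 0.0, -0.0]
wrist_force: [0.7, 0.2, 0.5]
finger_gap: 0.0578
finger_force: 0.0
clock: 11.5
eef_pos: [0.5462, -0.2508, 0.2645]
eef_rot: [0.994, 0.112, -0.0, -0.0]
wrist_force: [1.3, 0.3, 0.2]
finger_gap: 0.0581
finger_force: 0.0
clock: 12.12
eef_pos: [0.544, -0.3039, 0.0765]
eef_rot: [0.996, 0.093, -0.003, -0.002]
wrist_force: [-0.3, -0.3, -0.0]
finger_gap: 0.058
finger_force: 0.0
top ([np.float64(0.4407326521996039), np.float64(0.18984749597638345), np.float64(0.4923517119817832)], np.float64(0.9148533585619678)) 0.71
```

View pics/w1.png

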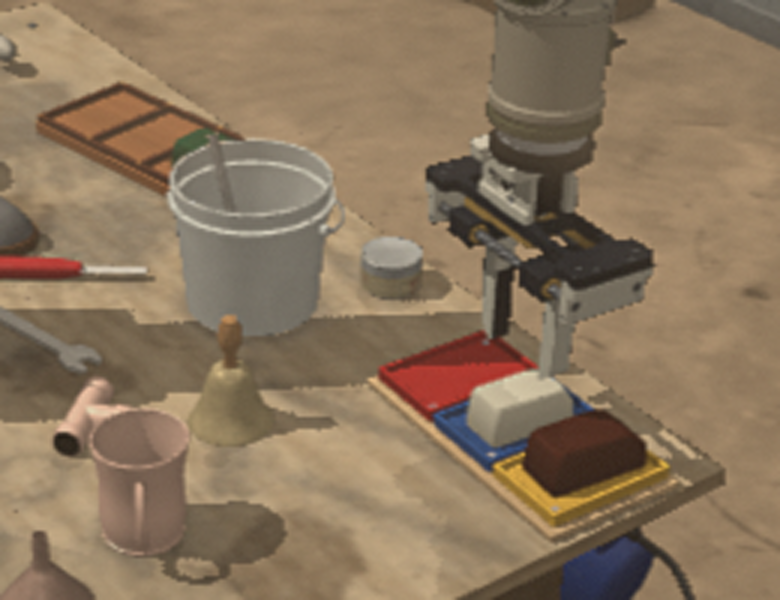

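```bash
python3 -m creep '0 -1 -35 0 58; 0 0 -16 0 58; 0 0 0 0 30; 0 0 0 0 30; 0 0 0 0 30'; python3 -m creep '0 0 0 0 30; 0 0 25 0 30; 0 0 60 0 30; 0 0 60 0 30; 0 0 60 0 30'; python3 -m creep '0 0 40 0.02 30; -5 55 0 0.03 30; -12 55 0 0.03 30; -15 55 0 0.03 30; -15 55 0 0.03 30'
```

```text
clock: 12.95
eef_pos: [0.5466, -0.3065, 0.0292]
eef_rot: [0.996, 0.093, 0.001, 0.0]
wrist_force: [-0.2, 0.9, 4.4]
finger_gap: 0.0374
finger_force: 30.1
clock: 13.58
eef_pos: [0.5458, -0.306, 0.2353]
eef_rot: [0.996, 0.093, -0.0, 0.0]
wrist_force: [1.0, -0.2, -2.0]
finger_gap: 0.0374
finger_force: 29.9
clock: 14.2
eef_pos: [0.4984, -0.0846, 0.2734]
eef_rot: [0.987, 0.163, 0.0, -0.0]
wrist_force: [1.5, 0.3, -1.1]
finger_gap: 0.0378
finger_force: 29.9
```

```bash
python3 -m creep '-10 55 0 0.03 30; -14 55 0 0.03 30; -14 55 0 0.03 30; -14 55 0 0.02 30; -14 55 0 0.02 30'; python3 -m creep '-14 55 0 0.01 30; -11 12 -40 0 30; 0 0 -60 0 30; 0 0 -60 0 30; 0 0 -40 0 30'; python3 -m creep '0 0 0 0 30;0 0 0 0 30'
```

```text
clock: 14.82
eef_pos: [0.4324, 0.1904, 0.2736]
eef_rot: [0.974, 0.226, 0.0, -0.0]
wrist_force: [0.3, 0.1, -1.4]
finger_gap: 0.0375
finger_force: 29.9
clock: 15.45
eef_pos: [0.4075, 0.2554, 0.0711]
eef_rot: [0.973, 0.231, -0.001, 0.001]
wrist_force: [-0.4, -0.1, -1.5]
finger_gap: 0.0378
finger_force: 29.9
clock: 15.7
eef_pos: [0.4089, 0.2557, 0.0744]
eef_rot: [0.973, 0.23, 0.001, -0.0]
wrist_force: [-0.0, -0.2, -1.1]
finger_gap: 0.0376
finger_force: 29.9
```

```bash
python3 -m creep '0 2 -30 0 30; 0 0 -12 0 30; 0 0 0 0 30'; python3 -m creep '0 0 -2 0 30;0 0 0 0 30'; python3 -m creep '0 0 -1.5 0 30;0 0 0 0 30'
```

```text
clock: 16.08
eef_pos: [0.4089, 0.2583, 0.0324]
eef_rot: [0.973, 0.231, 0.001, -0.0]
wrist_force: [-0.1, 0.2, -1.8]
finger_gap: 0.0381
finger_force: 29.9
clock: 16.32
eef_pos: [0.4086, 0.2582, 0.03]
eef_rot: [0.973, 0.231, 0.001, -0.0]
wrist_force: [0.4, -0.2, -1.6]
finger_gap: 0.0374
finger_force: 29.9
clock: 16.58
eef_pos: [0.4086, 0.2582, 0.0291]
eef_rot: [0.973, 0.231, 0.001, -0.001]
wrist_force: [-2.2, -0.8, 20.1]
finger_gap: 0.0376
finger_force: 30.6
```

```bash
python3 -m creep '0 0 1 0 54;0 0 0 0 54; 0 0 10 0 54; 0 0 60 0 54; 0 0 60 0 58'; python3 -m creep '0 0 60 0 66; 0 0 50 0 66;14 -57 0 -0.025 66; 14 -57 0 -0.025 66; 14 -57 0 -0.025 66'; python3 -m creep '15 -57 0 -0.025 66; 15 -57 0 -0.025 66; 15 -57 0 -0.025 66; 15 -57 0 -0.025 66; 15 -57 0 -0.025 66'; python3 -m creep '14 -57 0 -0.025 66; 14 -57 0 -0.025 66; 14 -58 0 -0.03 66; 0 0 -60 0 66; 0 0 -60 0 66'; python3 -m creep '0 0 -50 0 66; 0 0 0 0 66'
python3 - <<'E'
from h import *
F=cams()
for n,d,x,a in (("white_bar",(.077,.04,.034),(.408,.258),.465),("brown_bar",(.087,.044,.036),(.566,-.372),.2)):
 for c in F:
  l=spotter.masks_of(c,n)
  if l: print(n,c,np.round(fit([(F[c],l[0]["mask"])],d,x,.014,a)[0],4),l[0]["p"])
E
```

```text
clock: 17.2
eef_pos: [0.4077, 0.257, 0.1602]
eef_rot: [0.973, 0.23, -0.001, 0.001]
wrist_force: [-0.1, 0.6, 1.5]
finger_gap: 0.057
finger_force: 0.0
clock: 17.82
eef_pos: [0.45, 0.0854, 0.2693]
eef_rot: [0.981, 0.194, 0.0, -0.0]
wrist_force: [0.4, -0.6, -0.6]
finger_gap: 0.0663
finger_force: 0.0
clock: 18.45
eef_pos: [0.525, -0.2, 0.2691]
eef_rot: [0.991, 0.132, -0.0, -0.0]
wrist_force: [-0.4, 0.2, 0.2]
finger_gap: 0.0656
finger_force: 0.0
clock: 19.08
eef_pos: [0.5669, -0.3712, 0.148]
eef_rot: [0.996, 0.092, 0.0, 0.001]
wrist_force: [0.7, 0.7, -0.4]
finger_gap: 0.0661
finger_force: 0.0
clock: 19.32
eef_pos: [0.5652, -0.3687, 0.0959]
eef_rot: [0.996, 0.093, -0.003, -0.002]
wrist_force: [-1.2, -0.7, 1.6]
finger_gap: 0.066
finger_force: 0.0
white_bar top [0.4052 0.2549 0.4812] 0.92
white_bar side [0.4084 0.2552 0.5973] 0.69
brown_bar top [ 0.5642 -0.374   0.0753] 0.59
brown_bar side [ 0.5685 -0.3732  0.2623] 0.94
```

```bash
python3 -m creep '0 -3 -50 0 66; 0 0 -17 0 66; 0 0 0 0 66'; python3 -m creep '0 0 0 0 30; 0 0 0 0 30; 0 0 0 0 30; 0 0 0 0 30'
```

```text
clock: 20.0
eef_pos: [0.5669, -0.3731, 0.0315]
eef_rot: [0.996, 0.093, -0.0, -0.0]
wrist_force: [-0.1, 0.7, -0.0]
finger_gap: 0.0658
finger_force: 0.0
clock: 20.5
eef_pos: [0.5676, -0.373, 0.0326]
eef_rot: [0.996, 0.093, 0.0, -0.0]
wrist_force: [-0.5, 2.0, 6.5]
finger_gap: 0.0413
finger_force: 30.1
```

```bash
python3 -m creep '0 0 25 0 30; 0 0 60 0 30; 0 0 60 0 30; 0 0 60 0 30; 0 0 35 0 30'; python3 -m creep '-12 58 0 0.025 30; -12 58 0 0.025 30; -12 58 0 0.025 30; -12 58 0 0.025 30; -12 58 0 0.025 30'; python3 -m creep '-12 58 0 0.025 30; -20 58 0 0.025 30; -20 58 0 0.025 30; -20 58 0 0.025 30; -20 58 0 0.025 30'; python3 -m creep '-20 58 0 0.02 30; -20 58 0 0.01 30; 0 0 0 0 30'
```

```text
clock: 21.12
eef_pos: [0.5673, -0.3739, 0.275]
eef_rot: [0.996, 0.093, 0.001, 0.001]
wrist_force: [-0.0, -0.2, -2.6]
finger_gap: 0.0413
finger_force: 29.8
clock: 21.75
eef_pos: [0.5064, -0.0814, 0.2717]
eef_rot: [0.988, 0.155, 0.0, -0.0]
wrist_force: [0.7, 0.7, -0.7]
finger_gap: 0.0416
finger_force: 29.8
clock: 22.38
eef_pos: [0.4142, 0.2085, 0.2719]
eef_rot: [0.976, 0.217, 0.0, -0.0]
wrist_force: [1.0, 0.3, -2.0]
finger_gap: 0.0411
finger_force: 29.8
clock: 22.75
eef_pos: [0.373, 0.3272, 0.2712]
eef_rot: [0.972, 0.235, -0.0, 0.0]
wrist_force: [0.7, -1.3, -2.0]
finger_gap: 0.0415
finger_force: 29.8
```

```bash
python3 -m creep '1 -1 -60 -0.01 30; 0 0 -60 0 30; 0 0 -60 0 30; 0 0 -45 0 30; 0 0 0 0 30'; python3 -m creep '0 0 0 0 30; 0 0 0 0 30'
```

```text
clock: 23.38
eef_pos: [0.3757, 0.3196, 0.045]
eef_rot: [0.974, 0.225, -0.002, 0.001]
wrist_force: [0.1, -0.6, -1.9]
finger_gap: 0.0412
finger_force: 29.8
clock: 23.62
eef_pos: [0.3771, 0.3223, 0.0485]
eef_rot: [0.974, 0.226, 0.001, -0.001]
wrist_force: [-0.3, -0.7, -2.4]
finger_gap: 0.0411
finger_force: 29.8
```

```bash
python3 -m creep '-3 3.5 -6 0.01 30; 0 0 -8 0 30; 0 0 0 0 30'; python3 -m creep '0 0 -1.5 0 30;0 0 0 0 30'; python3 -m creep '0 0 -1 0 30;0 0 0 0 30'
```

```text
clock: 24.0
eef_pos: [0.3729, 0.3254, 0.0323]
eef_rot: [0.973, 0.231, -0.0, 0.0]
wrist_force: [0.6, 0.1, -1.2]
finger_gap: 0.0416
finger_force: 29.9
clock: 24.25
eef_pos: [0.3731, 0.3252, 0.0319]
eef_rot: [0.973, 0.231, -0.0, -0.001]
wrist_force: [-2.7, -1.4, 13.2]
finger_gap: 0.0411
finger_force: 30.3
clock: 24.5
eef_pos: [0.3731, 0.3252, 0.0318]
eef_rot: [0.973, 0.23, 0.0, -0.001]
wrist_force: [-6.0, -2.3, 29.6]
finger_gap: 0.0414
finger_force: 30.8
```

Contact; release, retreat upward and to the left, and check.

```bash
python3 -m creep '0 0 1.5 0 55;0 0 0 0 55; 0 0 10 0 55; 0 0 60 0 55; 0 0 60 0 55'; python3 -m creep '0 0 60 0 55; 0 50 20 0 55; 0 55 0 0 55; 0 55 0 0 55; 0 55 0 0 55';  python3 -m creep '0 55 0 0 55; 0 55 0 0 55;0 0 0 0 55'
python3 - <<'E'
from h import *
F=cams()
c,s=np.cos(.465),np.sin(.465)
for n,d,x in (("brown_bar",(.087,.044,.036),(.373,.325)),("white_bar",(.077,.04,.034),(.408,.258)),("green_bar",(.064,.042,.03),(.441,.19))):
  l=spotter.masks_of("top",n)
  if l:
    p=fit([(F["top"],l[0]["mask"])],d,x,.014,.465)[0]; u,v=p[0]-.407,p[1]-.2575
    print(n,"rack x,y,yaw",np.round([c*u+s*v,-s*u+c*v,p[2]-.465],4),round(l[0]["p"],2))
for n in("bell","tin"): print(n,[np.round(q["centre"],3) for q in spotter.look_for("top",n)[:1]])
a=cv2.resize(F["top"]["pixels"][200:330,130:290,::-1],None,fx=4,fy=4,interpolation=cv2.INTER_CUBIC); cv2.imwrite("pics/end_t.png",a)
a=cv2.resize(F["side"]["pixels"][160:290,210:370,::-1],None,fx=4,fy=4,interpolation=cv2.INTER_CUBIC); cv2.imwrite("pics/end_s.png",a)
E
```

```text
clock: 25.12
eef_pos: [0.3729, 0.3244, 0.1632]
eef_rot: [0.973, 0.23, -0.001, 0.001]
wrist_force: [0.2, 2.0, 0.3]
finger_gap: 0.0548
finger_force: 0.0
clock: 25.75
eef_pos: [0.3727, 0.5418, 0.2423]
eef_rot: [0.973, 0.231, -0.0, 0.0]
wrist_force: [0.5, -0.3, 0.1]
finger_gap: 0.0547
finger_force: 0.0
clock: 26.12
eef_pos: [0.371, 0.6541, 0.2403]
eef_rot: [0.972, 0.233, -0.0, 0.001]
wrist_force: [-0.7, -0.8, -0.8]
finger_gap: 0.0547
finger_force: 0.0
brown_bar rack x,y,yaw [-0.0038  0.0732  0.0179] 0.83
white_bar rack x,y,yaw [-0.0004 -0.0022  0.0495] 0.58
green_bar rack x,y,yaw [-0.0021 -0.0767  0.043 ] 0.63
bell [array([ 0.33 , -0.202,  0.022])]
tin [array([ 0.538, -0.058,  0.03 ])]
```

View pics/end_t.png

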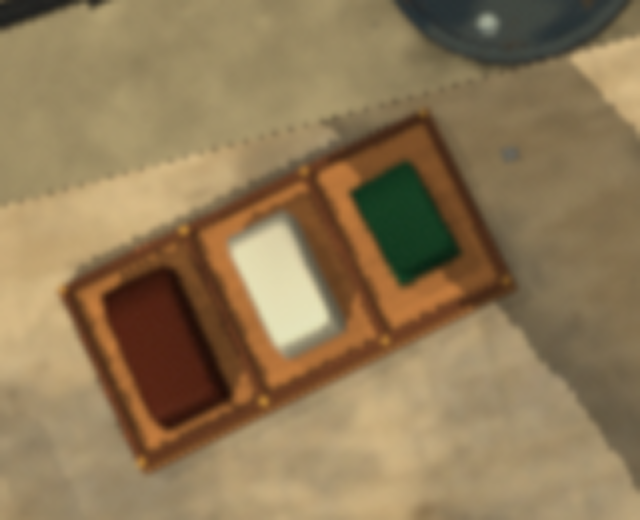

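View pics/end_s.png

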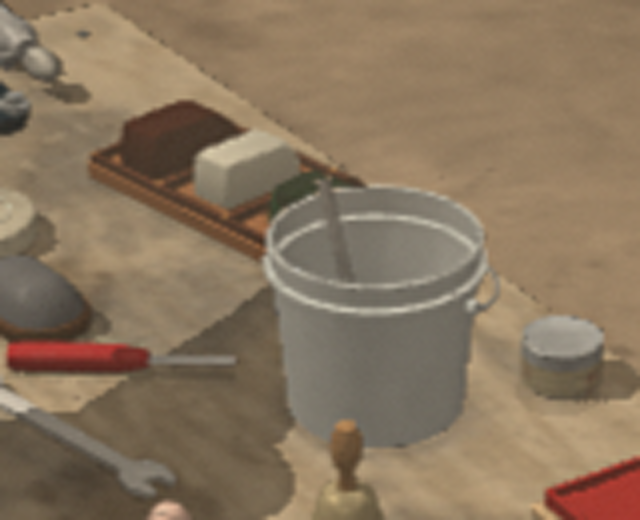

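The top crop shows brown (165,345), white (285,285) and green (405,220) flat in the left, middle and right bays, clear of the ribs. The bell and tin stand where they were.

```bash
python3 -c "
from workcell import manip
print(manip.job_done())"
```

```text
the job is handed in; nothing more can be done
None
```

All three bars are in the rack in reverse order: brown in the left bay, white in the middle and green in the right. In the last pictures they lay flat, about 4 mm or less from their bay centres, with the bell and tin unmoved, and I handed the job in at about 26 s (no verdict came back).

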